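Set and lock the airbrush regulator

TASK

Set the airbrush compressor's pressure before the sugar piece is sprayed: lift the black regulator knob on its spindle to unlock it, without pulling it off, turn it clockwise until its white pointer stands at the green clip on the far side of the dial, then lower it gently, feeling for the notch nearest the clip, until it sits fully home and locked. Never force the knob against the notches, and leave the colour bottles and the sugar ornament undisturbed.

Things in the scene. Friction and masses are not known exactly. Their poses are not given: they have to be found in the camera images.
- compressor: White airbrush compressor, fixed: housing 130 (x) by 205 (y) by 113 mm high, black carrying handle to 149 mm at its -y end. Origin on the bench right under the regulator's upright axis; own x points to its front (gauge, green clip), away from the robot. On its top the regulator: a grey dial, radius 36 mm, upper face 164 mm above the bench, and over it the black knob.
- regulator_knob: Black knob, 0.1 kg, loose on the upright spindle. Origin on its axis at its underside: 164 mm above the bench when home; own x towards the white pointer. Skirt radius 29 mm up to 10 mm above the origin, ribbed round grip 50 mm across from 11 to 40 mm, bevelled top at 47 mm. Take the grip across from above, finger tips no lower than 14 mm above the origin. Two lock pins hide in the skirt.
- knob_top (a point): Centre of the knob's top face, on its axis; 211 mm above the bench when home (orange ring hidden), 218 mm when lifted 7 mm (orange shows under the skirt).
- pointer_tip (a point): Outer end of the white pointer on the knob's skirt, 33 mm from the axis.
- clip_mark (a point): Point just inside the green clip (9 mm wide, on the rim of the dial) at 33 mm from the axis: where the pointer tip belongs.
- regulator_spindle (a joint): Turning of the upright spindle inside the knob, rad, growing clockwise seen from above (more pressure). Stays where left; friction about 0.05 N m. The knob slides up and down on its tongue and turns it, with 3 degrees of lost motion each way, and can tilt on it by 3. The tongue ends 33 mm above the dial: a knob lifted 22 mm comes off. The turn needed is 0.6 to 1.55 rad; one grasp can do it.
- notch_ring: Orange ring of teeth under the knob, centred on its axis. Lifted 5.5 mm or more, the pins are clear of it and the knob turns freely. In the working range it has a notch every 30 degrees with about 2 degrees of play each way; the clip was set by hand and is up to 11 degrees off a notch, either way. Before them one wide notch, where the knob is parked at the start. Over 20 N damages it.
- ring_top (a point): Centre of the ring's tooth tops, 173 mm above the bench. Over a tooth (flat, 20 degrees long) the pins land with the knob 5 mm above home; the ring yields on a spring by 2.5 mm with 5 to 10 N, then is solid. Over a notch nothing stops the knob until home. If the knob is turned a little while pressed lightly on a tooth, the pressing force falls away as the pins find the notch.
- red_bottle: Red food colour bottle, white cap, diameter 33 mm, 81 mm high, loose, origin under its centre. Bystander.
- green_bottle: Green food colour bottle, white cap, diameter 33 mm, 81 mm high, loose, origin under its centre. Bystander.
- sugar_ornament: Brittle amber sugar basket, 128 x 120 x 93 mm, standing loose on a 131 mm high glass stand. Origin under its centre. Bystander.
Mind the look-alikes: they are no part of the job. What is shaped like the regulator_knob but blue or red is not meant.

How it is judged:
By the outcome, as a careful person would: the job done as asked, in the order asked, and still so for the second after the job is handed in, with the robot touching nothing.
It also fails if it takes over 58 s, if anything falls off the work surface, if the arm or the gripper's body presses on something with over 40 N, if the wrist force passes 120 N, or if a joint passes its speed limit or range.

ROBOT

A 6-joint arm with a two-finger parallel gripper is mounted at the origin on a cart in front of the work surface, level with it; the furniture and walls round the work are solid. World frame = base frame: x ahead of the robot, y to its left, z up, the work surface at z = 0. Lengths are in mm, angles in degrees, forces in N, time in s.
With the tool pointing down it reaches from about 300 to 850 mm from the base axis. Payload 4.2 kg.
Tool frame: the origin (TCP) lies on the centre line of the jaws, within the pads' length; the fingertips stand 14 mm ahead of it and the grasp point (between the pads) lies 5 mm behind it (env.finger_overhang is the z of the fingertips in the tool frame, in mm); z points along the fingers, y is the line along which they close (so a half turn about z gives the same grasp; the last joint's range is limited). The gripper opens to 91 mm and grips with 3 to 60 N. Pads are 32 mm wide; open, the fingers measure 118 mm over their backs; the gripper's body (76 mm by 178 mm) begins 60 mm behind the grasp point.
Start: joints at [68.468, 18.312, 89.639, -0, 72.044, -1.146], TCP at [200.298, 539.001, 227.976] pointing down, gripper open.
Joint ranges: [-177.97, 177.97], [-48.28, 115.42], [12.27, 149.76], [-77.06, 257.06], [2.81, 150.46], [-146.56, 146.56]. Speed limits (degrees/s): [147.25, 147.25, 180, 180, 180, 180].

INTERFACE

Orientations are given as [roll, pitch, yaw] about the fixed x, y, z axes, in that order (R = Rz(yaw) Ry(pitch) Rx(roll)).
In Python, from workcell import sensors, viewer, env gives the robot as it stands. The module is installed in compiled form; this text tells all that it offers.
- The arm moves only by the tool step_arm, never from a script. Its argument "plan" is one flat list of numbers, 6 for each row, row after row: the shift along the tool's x, y, z in cm, then the turn, a rotation vector about the tool's x, y, z in rad. In form: [x, y, z, wx, wy, wz, x, y, z, wx, wy, wz, ...]. A call has 1 to 5 rows; each row shifts and turns the commanded pose from where the row before left it, along the tool's axes as they then stand; what a row does not reach is not made up. A row lasts 1/12 s, in which the tool goes at most 41.7 mm and 7.16 degrees, less where a joint would pass 70% of its speed; a pose out of reach is approached as far as the arm can. A call is refused whole if a number of a shift passes 4.17 or a number of a turn 0.125, either way. A call with a gripper value outside its range is refused whole. "hand" is the finger opening in cm, from 0 to 9.12, set as the call begins (left out, the last holds). The fingers move at their own pace and stop on an object; "newtons" is the grip in N (left out, the last holds). Time passes only in rows, so rows that do not move let the fingers close. It gives the time, the measured TCP pose, the force, the opening and the grip force at its end, in the units of the state.
- sensors.state(): the state, without advancing time (a new reading comes with each control period).
- viewer.grab_frame(name): name is "side" or "top"; returns a dict with "img" (400x640x3 uint8, red, green, blue), "fx", "fy", "cx", "cy" (pixels), "position" and "attitude" of the camera in the world. Camera axes: x right, y down, z forward; pixel columns grow to the right and rows downward; lengths in mm; the calibration is good to about 2 mm. A picture is of the moment at which its call begins. There is no depth.
- env.job_done(): hands the job in; it is judged then, once.
Trained networks look in a picture, given as the dict that the camera call returned (one of the last four; its "shot" number tells which), for a name from the list of things; names that differ only in an ending like _2 or _b are one class to them, and where a whole thing is asked for, a point or a joint stands for the part that bears it (a point fixed in the world has none). Each returns a list of dicts, best first, with "score" (0 to 1); they miss things now and then, are a little off and sometimes report something else, mostly with a low value. They report only what shows in the picture. A call takes as long as a camera call. They do not tell look-alikes from the thing itself.
- viewer.boxes_of(name, picture): "location" ([column, row] in pixels, amid what is visible of it).
- viewer.pinpoint(name, picture): "location" ([column, row] in pixels: a listed point, or the origin of a listed thing).
The state is a dict: "time_s": time; "qpos": joint angles; "qvel": joint speeds; "effort": joint torques, N m; "ee_pos": TCP position; "ee_rot": TCP orientation; "force": force on the tool from outside, world axes, zero at the start; "torque": the same for the moment, N m; "gripper_width": finger opening in mm; "gripper_force": force on a finger pad.
Only numpy, scipy, OpenCV 4.12 (cv2) and the standard library are available. Lean on these libraries where they do the work, as an engineer would, in place of code of your own. Each camera call takes 0.05 s, during which the arm holds its last target. There are 200 camera calls.

## Working session

There is one attempt and no reset: what is moved stays moved. The work goes in short steps, Python scripts to look and compute and a tool call to move; the robot and the scene stay as the last step left them, time stands still between calls to the robot, and variables do not carry over. Pictures are saved under pics/ and viewed, at most 10 in all, crops included, and the job is handed in when it is done.

Besides the shell and the picture viewer there is one more tool, called as a command line: name --argument value ..., lists and objects as JSON in quotes. step_arm: Moves the arm, as the interface text tells. Its arguments: {"type":"object","properties":{"plan":{"type":"array","items":{"type":"number"}},"hand":{"type":"number"},"newtons":{"type":"number"}},"required":["plan"]}

```bash
mkdir -p pics
cat > h.py <<'E'
import numpy as np, cv2
from workcell import sensors, viewer, env
from scipy.spatial.transform import Rotation as R
def rot(p):
    a=np.array(p["attitude"],float)
    return a if a.shape==(3,3) else (R.from_euler('xyz',a,degrees=True).as_matrix() if a.size==3 else R.from_quat(a).as_matrix())
def onplane(p,px,z):
    d=rot(p)@np.array([(px[0]-p["cx"])/p["fx"],(px[1]-p["cy"])/p["fy"],1])
    o=np.array(p["position"],float); return o+d*(z-o[2])/d[2]
def proj(p,X):
    c=rot(p).T@(np.array(X,float)-p["position"]); return [p["fx"]*c[0]/c[2]+p["cx"],p["fy"]*c[1]/c[2]+p["cy"]]
def save(p,n): cv2.imwrite(f"pics/{n}.png",p["img"][:,:,::-1])
E
python3 - <<'E'
from h import *
for n in("top","side"):
    p=viewer.grab_frame(n); save(p,n+"0"); print(n,p["position"],p["attitude"],p["fx"])
    for k,z in(("knob_top",211),("pointer_tip",164),("clip_mark",164),("ring_top",173),("regulator_knob",164),("red_bottle",0),("green_bottle",0),("sugar_ornament",131),("compressor",0)):
        for d in viewer.pinpoint(k,p)[:3]: print(k,np.round(d["location"],1),round(d["score"],2),np.round(onplane(p,d["location"],z),1))
print(sensors.state())
E
```

```text
top [406.28299794 159.75206516 981.35522665] [-172.39312443    2.14875099  -91.28823515] 386.63616723934285
knob_top [423.9 281.6] 0.76 [355.5 -19.6 211. ]
knob_top [447.2 205.7] 0.63 [502.6 -74.2 211. ]
knob_top [376.7 152.2] 0.62 [616.3  60.3 211. ]
pointer_tip [405.8 292.7] 0.98 [330.8   7.6 164. ]
pointer_tip [425.9 206.5] 0.91 [508. -44. 164.]
pointer_tip [374.4 144.6] 0.86 [646.2  58.4 164. ]
regulator_knob [370.3 154.2] 0.9 [625.2  68.2 164. ]
regulator_knob [416.7 281.8] 0.86 [352.3 -15.9 164. ]
regulator_knob [441.7 211.1] 0.69 [497.4 -76.3 164. ]
red_bottle [380.8 243.5] 0.56 [437.8  33.    0. ]
green_bottle [371. 220.] 0.45 [497.7  55.    0. ]
sugar_ornament [228.7 183.2] 0.87 [577.2 385.2 131. ]
compressor [421.7 216.4] 0.89 [503.5 -72.8   0. ]
side [ 568.92356458 1094.70564     647.21636339] [-118.3006754     0.73536004  175.79027865] 454.8707641948591
knob_top [368.  188.5] 0.84 [402.3 248.3 211. ]
knob_top [311.1 136.5] 0.69 [501.9 -75.7 211. ]
knob_top [286.3 265.8] 0.49 [578.6 504.2 211. ]
pointer_tip [375.1 207. ] 0.81 [384.4 246.  164. ]
pointer_tip [313.1 161.5] 0
[... 520 characters left out ...]
0.59 [504.8 -85.9   0. ]
{'time_s': 1.0, 'qpos': array([ 6.84701822e+01,  1.83109806e+01,  8.96373637e+01,  1.42770200e-03,
        7.20457974e+01, -1.14452370e+00]), 'qvel': array([ 0.00356278, -0.03488197,  0.11791958, -0.00098929, -0.03284794,
        0.04612367]), 'effort': array([-9.21674400e-04, -4.12367642e+01, -2.32231987e+01,  7.29534868e-02,
        3.76142026e-02, -1.20822367e-05]), 'ee_pos': array([200.27602832, 539.01257266, 227.99625856]), 'ee_rot': array([ 1.79994116e+02, -1.24093497e-03,  1.59614266e+02]), 'force': array([-0.00388224,  0.7228868 , -0.10559904]), 'torque': array([-0.00986443,  0.01715852,  0.00925354]), 'gripper_force': 0.0, 'gripper_width': 90.95905643788178}
```

Run:
```python
import cv2,numpy as np
a=cv2.imread("pics/top0.png");b=cv2.imread("pics/side0.png")
c=np.vstack([cv2.resize(a[155:265,370:510],None,fx=4,fy=4,interpolation=2)[:300*2],])
cv2.imwrite("pics/c1.png",c)
cv2.imwrite("pics/c2.png",np.hstack([cv2.resize(a,(400,250)),cv2.resize(b,(400,250))]))
```

```text
(no output)
```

View pics/c1.png

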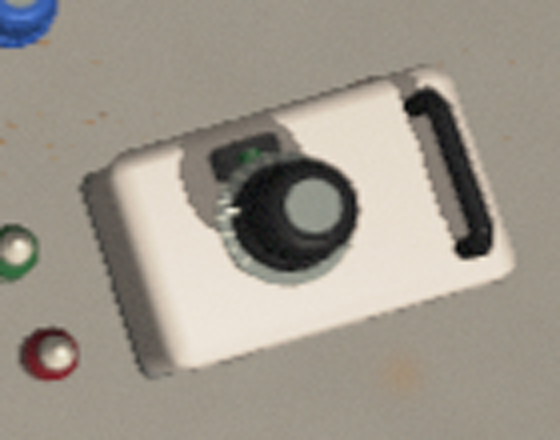

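View pics/side0.png

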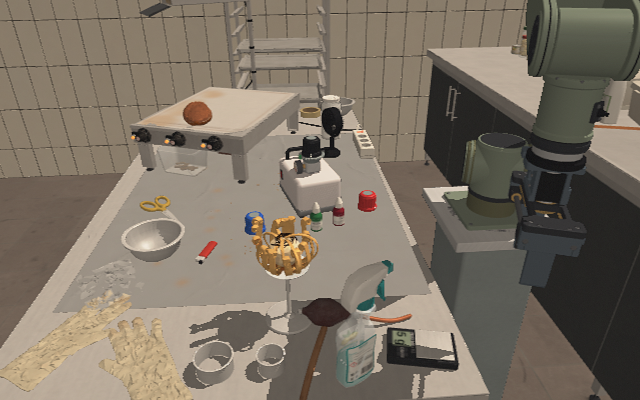

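View pics/top0.png

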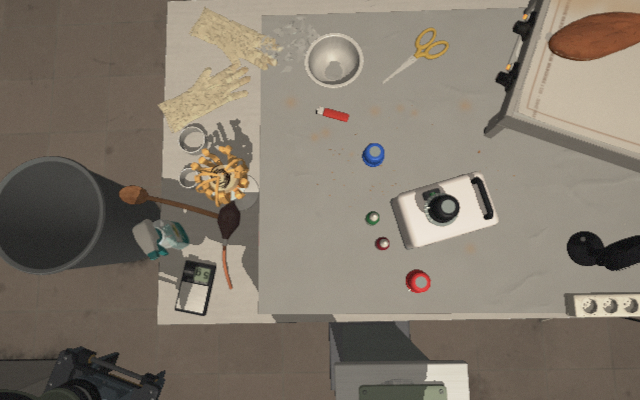

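The top picture shows the white compressor, with its knob cap at about (447,206), the white pointer to the left at (427,207) and a green spot at about (433,194) by the gauge. The side picture shows it at (311,160). The blue and red look-alikes are at (373,155) and (418,281).

Run:
```python
from h import *
p=viewer.grab_frame("top"); q=viewer.grab_frame("side")
def mid(a,b):
    def ray(p,px):
        d=rot(p)@np.array([(px[0]-p["cx"])/p["fx"],(px[1]-p["cy"])/p["fy"],1]);return np.array(p["position"],float),d/np.linalg.norm(d)
    o1,d1=ray(p,a);o2,d2=ray(q,b)
    t=np.linalg.lstsq(np.array([d1,-d2]).T,o2-o1,rcond=None)[0]
    x,y=o1+t[0]*d1,o2+t[1]*d2;return (x+y)/2,np.linalg.norm(x-y)
print("knobtop tri",mid([447.2,205.7],[311.1,136.5]))
A=np.array([502.3,-75,164]);
print("axis at164 px",proj(p,A),proj(q,A),"top",proj(p,A+[0,0,47]),proj(q,A+[0,0,47]))
for n,f,(r0,r1,c0,c1) in(("top",p,(180,225,405,470)),("side",q,(120,190,280,345))):
    im=f["img"][r0:r1,c0:c1]; h=cv2.cvtColor(im,cv2.COLOR_RGB2HSV).astype(int)
    m=(h[...,0]>45)&(h[...,0]<85)&(h[...,1]>90)&(h[...,2]>40); y,x=np.nonzero(m)
    for a,b in zip(x,y):
        X=onplane(f,[a+c0,b+r0],166)-A; print(n,a+c0,b+r0,im[b,a],np.round(X[:2]),round(np.hypot(*X[:2])),round(np.degrees(np.arctan2(X[1],X[0]))))
im=p["img"]
m=(im.min(2)>150)
for r in range(203,213):
    for c in range(422,433): 
        if im[r,c].min()>170: X=onplane(p,[c,r],168)-A; print("w",c,r,im[r,c],np.round(X[:2]),round(np.degrees(np.arctan2(X[1],X[0]))))
# compressor outline yaw
h=cv2.cvtColor(im,cv2.COLOR_RGB2HSV); mm=((h[...,2]>200)).astype(np.uint8); mm[:160]=0;mm[260:]=0;mm[:,:385]=0;mm[:,510:]=0
mm=cv2.morphologyEx(mm,cv2.MORPH_OPEN,np.ones((3,3)))
c=max(cv2.findContours(mm,0,2)[0],key=cv2.contourArea); bx=cv2.boxPoints(cv2.minAreaRect(c))
print([np.round(onplane(p,b,113)[:2]) for b in bx])
bg=[cv2.resize(p["img"][180:225,405:470],(780,540),interpolation=cv2.INTER_CUBIC)[:,:,::-1]]
cv2.imwrite("pics/c3.png",bg[0]); cv2.imwrite("pics/c4.png",cv2.resize(q["img"][125:180,280:345],(650,550),interpolation=cv2.INTER_CUBIC)[:,:,::-1])
```

```text
knobtop tri (array([502.2821523 , -73.94497831, 211.7120235 ]), np.float64(0.5302062563415936))
axis at164 px [np.float64(440.9323858480032), np.float64(208.7980813535153)] [np.float64(311.2845194313115), np.float64(152.6388375962989)] top [np.float64(447.6163760621986), np.float64(205.8569568933471)] [np.float64(310.97713194166874), np.float64(136.5970689085928)]
top 434 192 [39 66 43] [36. 13.] 38 20
top 431 193 [48 83 54] [34. 19.] 39 29
top 434 193 [48 88 54] [34. 13.] 36 21
top 430 194 [33 59 36] [32. 21.] 38 34
top 431 194 [43 81 50] [32. 19.] 37 31
top 430 195 [36 56 39] [30. 22.] 37 36
side 300 155 [45 95 56] [32. 18.] 37 30
side 301 155 [56 88 60] [29. 19.] 35 33
side 299 156 [47 88 54] [35. 25.] 43 36
side 300 156 [39 91 49] [32. 25.] 41 38
side 299 157 [46 86 53] [35. 32.] 48 42
side 300 157 [41 86 51] [33. 32.] 46 45
side 299 158 [58 91 60] [36. 39.] 53 48
side 300 158 [44 90 52] [33. 39.] 51 50
w 427 207 [226 225 214] [ 4. 30.] 82
w 428 207 [220 217 194] [ 4. 28.] 82
w 425 209 [197 194 175] [ 0. 34.] 90
w 422 212 [225 215 199] [-6. 41.] 99
w 423 212 [198 185 171] [-6. 39.] 99
[array([538.,   2.]), array([ 591., -190.]), array([ 474., -214.]), array([422., -26.])]
```

View pics/c3.png

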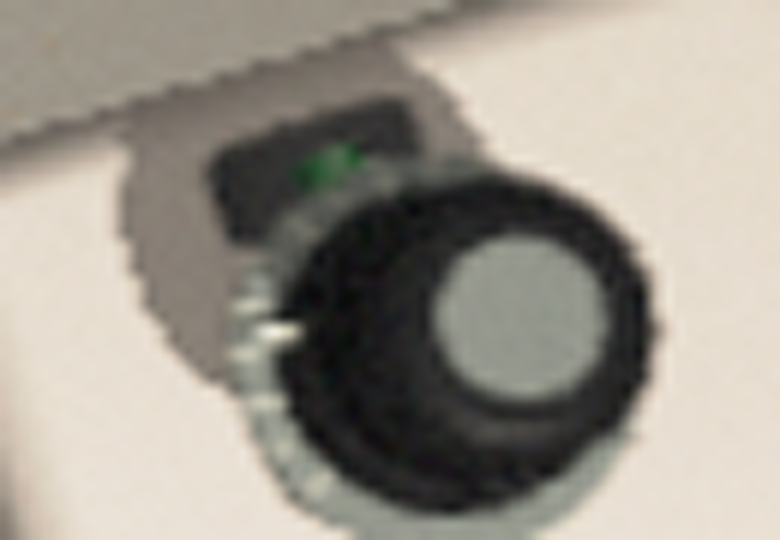

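View pics/c4.png

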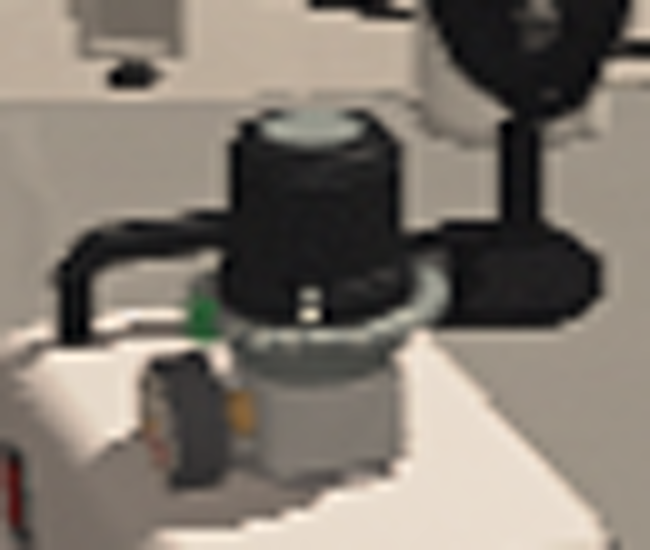

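Top crop: the white pointer is at about (427.5,207.5), which puts it at ~82° in the world. The clip spans about 21–35°, so its centre is at ~28°, and the compressor yaw is ~15°. Side crop: the green clip is at (300,156.5) and the pointer at (311,155). The turn needed is therefore ~54° clockwise. Next I work out the transfer rows to hover over the knob.

```bash
cat >> h.py <<'E'
def rows(goal,yaw,n):
    "n equal world steps, with the turn spread, from the present pose to goal/yaw (tool down)"
    s=sensors.state(); P=s["ee_pos"]; y0=s["ee_rot"][2]; d=(np.array(goal)-P)/n/10; dy=(yaw-y0)/n
    out=[]
    for i in range(n):
        a=np.radians(y0+i*dy); c,k=np.cos(a),np.sin(a)
        out+=[d[0]*c+d[1]*k, d[0]*k-d[1]*c, -d[2],0,0,-np.radians(dy)]
    return np.round(out,3).reshape(n,6)
E
python3 - <<'E'
from h import *
print(rows([502.3,-74.5,275],110,20).tolist())
p=viewer.grab_frame("side");A=np.array([502.3,-74.5,164])
for an in (75,80,85,90,95):
    a=np.radians(an);print(an,[np.round(proj(p,A+[r*np.cos(a),r*np.sin(a),6]),1) for r in(30,33)])
E
```

```text
[[-2.484, -2.349, -0.235, 0.0, 0.0, 0.043], [-2.583, -2.24, -0.235, 0.0, 0.0, 0.043], [-2.678, -2.126, -0.235, 0.0, 0.0, 0.043], [-2.767, -2.008, -0.235, 0.0, 0.0, 0.043], [-2.852, -1.886, -0.235, 0.0, 0.0, 0.043], [-2.931, -1.761, -0.235, 0.0, 0.0, 0.043], [-3.004, -1.632, -0.235, 0.0, 0.0, 0.043], [-3.072, -1.501, -0.235, 0.0, 0.0, 0.043], [-3.134, -1.366, -0.235, 0.0, 0.0, 0.043], [-3.19, -1.23, -0.235, 0.0, 0.0, 0.043], [-3.24, -1.09, -0.235, 0.0, 0.0, 0.043], [-3.285, -0.949, -0.235, 0.0, 0.0, 0.043], [-3.323, -0.806, -0.235, 0.0, 0.0, 0.043], [-3.354, -0.661, -0.235, 0.0, 0.0, 0.043], [-3.38, -0.516, -0.235, 0.0, 0.0, 0.043], [-3.399, -0.369, -0.235, 0.0, 0.0, 0.043], [-3.412, -0.221, -0.235, 0.0, 0.0, 0.043], [-3.418, -0.074, -0.235, 0.0, 0.0, 0.043], [-3.418, 0.074, -0.235, 0.0, 0.0, 0.043], [-3.412, 0.222, -0.235, 0.0, 0.0, 0.043]]
75 [array([309.1, 154.8]), array([308.9, 155.3])]
80 [array([310. , 154.9]), array([309.9, 155.3])]
85 [array([311. , 154.9]), array([311. , 155.3])]
90 [array([312. , 154.9]), array([312. , 155.3])]
95 [array([312.9, 154.8]), array([313.1, 155.2])]
```

step_arm --plan '[-2.48,-2.35,-1.5,0,0,0.043,-2.58,-2.24,-1.5,0,0,0.043,-2.68,-2.13,-1.5,0,0,0.043,-2.77,-2.01,-1.5,0,0,0.043,-2.85,-1.89,-0.5,0,0,0.043]' --hand 9.1

```text
time_s: 1.57
ee_pos: [276.7, 384.9, 295.2]
ee_rot: [179.8, 0.0, 147.2]
force: [0.8, 1.0, -0.8]
gripper_width: 90.8
gripper_force: 0.0
```

step_arm --plan '[-2.93,-1.76,-0.5,0,0,0.043,-3.0,-1.63,0,0,0,0.043,-3.07,-1.5,0,0,0,0.043,-3.13,-1.37,0,0,0,0.043,-3.19,-1.23,0,0,0,0.043]'

```text
time_s: 1.98
ee_pos: [351.8, 230.9, 298.3]
ee_rot: [179.9, 0.0, 134.9]
force: [1.4, 0.1, 0.3]
gripper_width: 91.4
gripper_force: 0.0
```

step_arm --plan '[-3.24,-1.09,0,0,0,0.043,-3.29,-0.95,0,0,0,0.043,-3.32,-0.81,0,0,0,0.043,-3.35,-0.66,0,0,0,0.043,-3.38,-0.52,0,0,0,0.043]'

```text
time_s: 2.4
ee_pos: [427.9, 77.6, 298.2]
ee_rot: [180.0, 0.0, 122.5]
force: [0.1, -0.1, 0.5]
gripper_width: 90.7
gripper_force: 0.0
```

step_arm --plan '[-3.4,-0.37,0,0,0,0.043,-3.41,-0.22,0,0,0,0.043,-3.42,-0.07,0.5,0,0,0.043,-3.42,0.07,1,0,0,0.043,-3.41,0.22,1,0,0,0.043]'

```text
time_s: 2.82
ee_pos: [504.5, -75.5, 273.1]
ee_rot: [179.9, 0.0, 110.2]
force: [0.3, 0.6, 0.1]
gripper_width: 91.1
gripper_force: 0.0
```

Run:
```python
from h import *
s=sensors.state();print(s["time_s"],s["ee_pos"],s["ee_rot"],s["qpos"])
p=viewer.grab_frame("side");q=viewer.grab_frame("top")
for n,f in(("side",p),("top",q)):
  for k in("knob_top","pointer_tip","clip_mark","regulator_knob"):
    for d in viewer.pinpoint(k,f)[:4]:
        z={"knob_top":211}.get(k,166); X=onplane(f,d["location"],z)
        if abs(d["location"][0]-(311 if n=="side" else 441))<40 : print(n,k,np.round(d["location"],1),round(d["score"],2),np.round(X))
print(rows([502.3,-74.5,194],110,4).tolist())
```

```text
2.8167 [504.47945551 -75.49113826 273.11181029] [1.79914360e+02 3.40255890e-02 1.10194597e+02] [-9.81094099e+00  1.08485538e+01  9.33553059e+01  1.37885219e-02
  7.57049631e+01 -3.00089569e+01]
side knob_top [309.3 135.8] 0.63 [506. -82. 211.]
side knob_top [311.3 153.3] 0.59 [509.  43. 211.]
side pointer_tip [308.6 157.8] 0.83 [512. -35. 166.]
side regulator_knob [310.3 150.8] 0.9 [504. -84. 166.]
top knob_top [418.9 283.4] 0.69 [352. -10. 211.]
top pointer_tip [428.6 208.9] 0.91 [503. -49. 166.]
top pointer_tip [405.7 288.1] 0.64 [340.   8. 166.]
top regulator_knob [441.6 210. ] 0.91 [499. -76. 166.]
[[-0.031, -0.046, 1.989, 0.0, 0.0, 0.002], [-0.031, -0.045, 1.989, 0.0, 0.0, 0.002], [-0.031, -0.045, 1.989, 0.0, 0.0, 0.002], [-0.031, -0.045, 1.989, 0.0, 0.0, 0.002]]
```

step_arm --plan '[-0.05,-0.05,2.5,0,0,0,-0.05,-0.05,2.5,0,0,0,-0.03,-0.04,1.9,0,0,0,0,-0.04,0.95,0,0,0,0,0,0,0,0,0]'

```text
time_s: 3.73
ee_pos: [501.1, -74.8, 192.7]
ee_rot: [-179.8, -0.1, 110.4]
force: [-0.1, 0.2, -0.3]
gripper_width: 91.0
gripper_force: 0.0
```

step_arm --plan '[0,0,0,0,0,0,0,0,0,0,0,0,0,0,0,0,0,0,0,0,0,0,0,0,0,0,0,0,0,0]' --hand 4 --newtons 8

```text
time_s: 4.15
ee_pos: [503.0, -75.6, 195.2]
ee_rot: [179.9, 0.0, 110.3]
force: [0.5, -0.6, 0.8]
gripper_width: 60.5
gripper_force: 0.0
```

step_arm --plan '[0,0,0,0,0,0,0,0,0,0,0,0,0,0,0,0,0,0,0,0,0,0,0,0,0,0,0,0,0,0]'

```text
time_s: 4.57
ee_pos: [502.7, -75.6, 194.7]
ee_rot: [180.0, 0.0, 110.3]
force: [-0.3, -0.0, 2.5]
gripper_width: 50.2
gripper_force: 8.0
```

step_arm --plan '[0,0,0,0,0,0,0,0,0,0,0,0,0,0,-0.2,0,0,0,0,0,-0.3,0,0,0,0,0,-0.3,0,0,0]' --newtons 20

```text
time_s: 4.98
ee_pos: [502.2, -75.5, 202.2]
ee_rot: [-179.9, -0.0, 110.3]
force: [0.1, 0.1, -1.1]
gripper_width: 49.6
gripper_force: 20.0
```

step_arm --plan '[0,0,0,0,0,0,0,0,0,0,0,0,0,0,0,0,0,0]'

```text
time_s: 5.23
ee_pos: [502.4, -75.5, 202.3]
ee_rot: [-180.0, -0.0, 110.3]
force: [0.5, 0.1, -1.9]
gripper_width: 50.0
gripper_force: 20.0
```

Run:
```python
from h import *
p=viewer.grab_frame("side");q=viewer.grab_frame("top");s=sensors.state();print(s["ee_pos"],s["ee_rot"],s["force"],s["torque"])
a=cv2.resize(p["img"][115:175,275:350],(400,320),interpolation=cv2.INTER_CUBIC);b=cv2.resize(q["img"][175:240,400:480],(400,320),interpolation=cv2.INTER_CUBIC)
cv2.imwrite("pics/c5.png",np.hstack([a,b])[:,:,::-1])
```

```text
[502.39376682 -75.5101573  202.25024253] [-1.79982781e+02 -1.55574935e-02  1.10341663e+02] [-0.00263133 -0.21499328 -0.54114626] [-0.04177647  0.00896209  0.05061308]
```

View pics/c5.png

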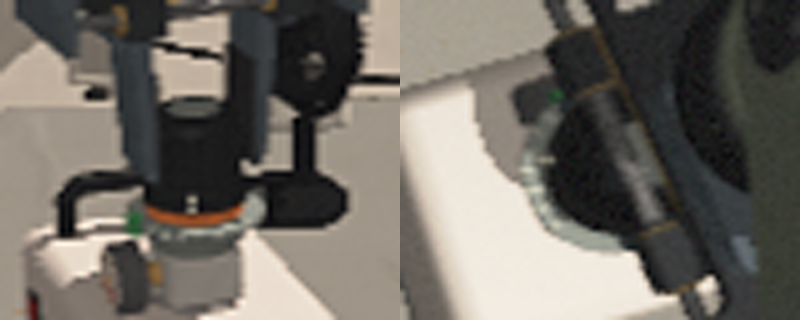

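Orange shows under the skirt, so the knob is lifted and unlocked. Pointer now at about (310,153) in the side picture. Turning clockwise (+wz).

step_arm --plan '[0,0,0,0,0,0.05,0,0,0,0,0,0.08,0,0,0,0,0,0.08,0,0,0,0,0,0.08,0,0,0,0,0,0.08]'

```text
time_s: 5.75
ee_pos: [502.2, -75.6, 202.2]
ee_rot: [-180.0, 0.0, 88.9]
force: [-0.9, -0.1, -1.0]
gripper_width: 49.9
gripper_force: 20.0
```

step_arm --plan '[0,0,0,0,0,0.08,0,0,0,0,0,0.08,0,0,0,0,0,0.08,0,0,0,0,0,0.08,0,0,0,0,0,0.08]'

```text
time_s: 6.17
ee_pos: [502.0, -75.5, 202.2]
ee_rot: [-179.9, 0.0, 66.0]
force: [-1.6, -0.2, -1.3]
gripper_width: 49.3
gripper_force: 20.0
```

step_arm --plan '[0,0,0,0,0,0.08,0,0,0,0,0,0.08,0,0,0,0,0,0,0,0,0,0,0,0]'

```text
time_s: 6.5
ee_pos: [502.1, -75.6, 202.2]
ee_rot: [-179.9, 0.0, 57.2]
force: [-1.9, -0.0, -1.3]
gripper_width: 50.0
gripper_force: 20.0
```

Run:
```python
from h import *
p=viewer.grab_frame("side");q=viewer.grab_frame("top");s=sensors.state();print(s["ee_pos"],s["ee_rot"],s["force"],s["torque"])
a=cv2.resize(p["img"][125:165,285:335],(400,320),interpolation=cv2.INTER_CUBIC);b=cv2.resize(q["img"][180:220,415:465],(400,320),interpolation=cv2.INTER_CUBIC)
cv2.imwrite("pics/c6.png",np.hstack([a,b])[:,:,::-1])
for n,f in(("side",p),("top",q)):
  for k in("pointer_tip","clip_mark"):
    for d in viewer.pinpoint(k,f)[:4]:
        if abs(d["location"][0]-(311 if n=="side" else 441))<40 : print(n,k,np.round(d["location"],1),round(d["score"],2))
A=np.array([502.3,-75,164])
for an in (20,24,28,32,36):
    t=np.radians(an);print(an,[np.round(proj(f,A+[33*np.cos(t),33*np.sin(t),h]),1) for h in(4,12) for f in(p,q)])
```

```text
[502.08233719 -75.62349618 202.19663396] [-1.79945652e+02  3.75780014e-02  5.71473122e+01] [-1.60506121 -0.18105039 -0.95644082] [-0.17319811  0.38762888  0.02067967]
side pointer_tip [299.1 155.3] 0.65
side clip_mark [339.9 224. ] 0.3
top pointer_tip [407.1 291.6] 0.83
top pointer_tip [435.6 197. ] 0.56
20 [array([300.2, 153.3]), array([435.1, 194.1]), array([300.1, 150.6]), array([436.1, 193.5])]
24 [array([300.6, 153.6]), array([434.1, 194.5]), array([300.5, 150.9]), array([435.1, 193.9])]
28 [array([301. , 153.9]), array([433.1, 195. ]), array([300.9, 151.1]), array([434.1, 194.4])]
32 [array([301.4, 154.1]), array([432.2, 195.6]), array([301.4, 151.4]), array([433.2, 195. ])]
36 [array([301.9, 154.4]), array([431.3, 196.2]), array([301.9, 151.7]), array([432.3, 195.6])]
```

View pics/c6.png

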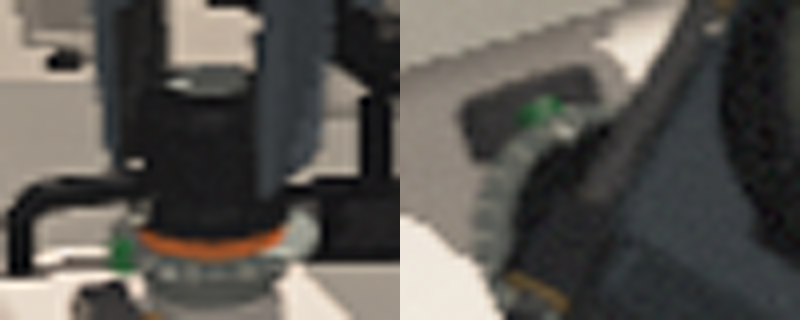

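Pointer tip at about (435.6,195.6) in the top picture, clip at (432.7,193.8): they are nearly aligned, with the pointer perhaps 3° past the clip. Now I lower gently and feel.

step_arm --plan '[0,0,0.1,0,0,-0.03,0,0,0.1,0,0,0,0,0,0,0,0,0,0,0,0,0,0,0]'

```text
time_s: 7.13
ee_pos: [502.5, -75.7, 200.3]
ee_rot: [180.0, 0.0, 58.8]
force: [-1.1, -1.7, -1.7]
gripper_width: 49.1
gripper_force: 20.0
```

step_arm --plan '[0,0,0.05,0,0,0,0,0,0.05,0,0,0,0,0,0,0,0,0,0,0,0,0,0,0]'

```text
time_s: 7.47
ee_pos: [502.5, -75.6, 199.4]
ee_rot: [-180.0, 0.0, 58.8]
force: [-1.2, -1.7, -0.5]
gripper_width: 49.9
gripper_force: 20.0
```

step_arm --plan '[0,0,0.05,0,0,0,0,0,0,0,0,0,0,0,0,0,0,0]'

```text
time_s: 7.72
ee_pos: [502.4, -75.5, 198.9]
ee_rot: [-180.0, -0.0, 58.8]
force: [-1.8, -0.7, -1.0]
gripper_width: 49.6
gripper_force: 20.0
```

step_arm --plan '[0,0,0.03,0,0,0,0,0,0,0,0,0,0,0,0,0,0,0]'

```text
time_s: 7.97
ee_pos: [502.4, -75.5, 198.5]
ee_rot: [-180.0, 0.0, 58.8]
force: [-1.3, -0.8, -0.4]
gripper_width: 49.7
gripper_force: 20.0
```

step_arm --plan '[0,0,0.04,0,0,0,0,0,0,0,0,0,0,0,0,0,0,0]'

```text
time_s: 8.22
ee_pos: [502.4, -75.5, 198.1]
ee_rot: [-180.0, -0.0, 58.8]
force: [-3.4, -0.9, 1.1]
gripper_width: 49.8
gripper_force: 20.0
```

step_arm --plan '[0,0,0.03,0,0,0,0,0,0,0,0,0,0,0,0,0,0,0]'

```text
time_s: 8.47
ee_pos: [502.4, -75.5, 197.9]
ee_rot: [-180.0, -0.0, 58.8]
force: [-2.7, -1.0, -0.0]
gripper_width: 49.5
gripper_force: 20.0
```

step_arm --plan '[0,0,0.03,0,0,0,0,0,0,0,0,0,0,0,0,0,0,0]'

```text
time_s: 8.72
ee_pos: [502.4, -75.5, 197.6]
ee_rot: [-180.0, -0.0, 58.8]
force: [-1.8, 0.2, -0.4]
gripper_width: 49.9
gripper_force: 20.0
```

Run:
```python
from h import *
s=sensors.state();print(s["ee_pos"],s["force"],s["torque"])
p=viewer.grab_frame("side");q=viewer.grab_frame("top")
s=sensors.state();print(s["ee_pos"],s["force"],s["torque"])
a=cv2.resize(p["img"][125:165,285:335],(400,320),interpolation=cv2.INTER_CUBIC);b=cv2.resize(q["img"][180:220,415:465],(400,320),interpolation=cv2.INTER_CUBIC)
cv2.imwrite("pics/c7.png",np.hstack([a,b])[:,:,::-1])
```

```text
[502.4158421  -75.49819136 197.59734144] [-1.76368707  0.19124812 -0.38642563] [-0.20225637  0.62146     0.01417064]
[502.39881708 -75.50971806 197.57942126] [-2.51781251 -0.21034194 -0.39720203] [-0.24166436  0.69009752  0.03740579]
```

View pics/c7.png

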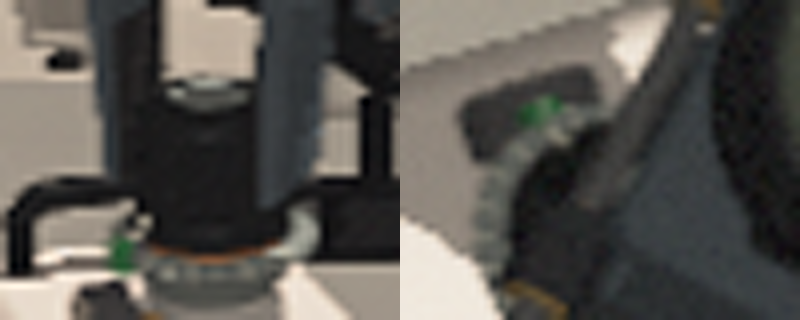

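Orange band has nearly closed and there is no force, so the pins have entered a notch. Continuing down in small steps.

step_arm --plan '[0,0,0.05,0,0,0,0,0,0.05,0,0,0,0,0,0,0,0,0,0,0,0,0,0,0]'

```text
time_s: 9.15
ee_pos: [502.4, -75.5, 196.5]
ee_rot: [-180.0, 0.0, 58.8]
force: [-3.3, -0.4, -0.6]
gripper_width: 49.8
gripper_force: 20.0
```

step_arm --plan '[0,0,0.05,0,0,0,0,0,0.03,0,0,0,0,0,0,0,0,0,0,0,0,0,0,0]'

```text
time_s: 9.48
ee_pos: [502.4, -75.5, 195.7]
ee_rot: [-180.0, -0.0, 58.8]
force: [-3.6, -0.6, 0.2]
gripper_width: 49.7
gripper_force: 20.0
```

step_arm --plan '[0,0,0.05,0,0,0,0,0,0,0,0,0,0,0,0,0,0,0]'

```text
time_s: 9.73
ee_pos: [502.4, -75.5, 195.3]
ee_rot: [-180.0, -0.0, 58.8]
force: [-2.2, -0.9, -0.8]
gripper_width: 50.0
gripper_force: 20.0
```

step_arm --plan '[0,0,0.04,0,0,0,0,0,0,0,0,0,0,0,0,0,0,0]'

```text
time_s: 9.98
ee_pos: [502.4, -75.5, 194.9]
ee_rot: [-180.0, -0.0, 58.8]
force: [-3.8, 0.3, -0.3]
gripper_width: 49.8
gripper_force: 20.0
```

step_arm --plan '[0,0,0.03,0,0,0,0,0,0,0,0,0,0,0,0,0,0,0]'

```text
time_s: 10.23
ee_pos: [502.4, -75.5, 194.8]
ee_rot: [-180.0, -0.0, 58.8]
force: [-4.7, -0.2, 2.0]
gripper_width: 49.7
gripper_force: 20.0
```

step_arm --plan '[0,0,0.03,0,0,0,0,0,0,0,0,0,0,0,0,0,0,0]'

```text
time_s: 10.48
ee_pos: [502.4, -75.5, 194.7]
ee_rot: [180.0, -0.0, 58.8]
force: [-4.1, 0.1, 3.0]
gripper_width: 50.0
gripper_force: 20.0
```

step_arm --plan '[0,0,0,0,0,0,0,0,0,0,0,0,0,0,0,0,0,0,0,0,0,0,0,0,0,0,0,0,0,0]' --hand 9.1

```text
time_s: 10.9
ee_pos: [503.2, -75.5, 194.4]
ee_rot: [179.9, -0.0, 58.8]
force: [-0.3, -0.3, 0.0]
gripper_width: 80.3
gripper_force: 0.0
```

step_arm --plan '[0,0,0,0,0,0,0,0,0,0,0,0,0,0,0,0,0,0,0,0,-0.8,0,0,0,0,0,-2,0,0,0]'

```text
time_s: 11.32
ee_pos: [500.9, -75.3, 220.7]
ee_rot: [-179.7, 0.1, 58.8]
force: [0.8, -0.1, -0.3]
gripper_width: 90.8
gripper_force: 0.0
```

step_arm --plan '[0,0,-3.5,0,0,0,0,0,-3.5,0,0,0,-3,-2,0,0,0,0,-3,-2,0,0,0,0,-3,-2,0,0,0,0]'

```text
time_s: 11.73
ee_pos: [403.9, -121.7, 293.4]
ee_rot: [179.9, -0.0, 58.9]
force: [-0.1, -2.2, -0.8]
gripper_width: 91.2
gripper_force: 0.0
```

step_arm --plan '[-3,-2,0,0,0,0,-3,-2,0,0,0,0,0,0,0,0,0,0]'

```text
time_s: 11.98
ee_pos: [334.4, -153.1, 293.1]
ee_rot: [-180.0, 0.1, 58.6]
force: [0.3, 0.0, -1.2]
gripper_width: 90.9
gripper_force: 0.0
```

Run:
```python
from h import *
p=viewer.grab_frame("side");q=viewer.grab_frame("top")
a=cv2.resize(p["img"][125:165,285:335],(400,320),interpolation=cv2.INTER_CUBIC);b=cv2.resize(q["img"][180:230,415:478],(400,320),interpolation=cv2.INTER_CUBIC)
cv2.imwrite("pics/c8.png",np.hstack([a,b])[:,:,::-1])
A=np.array([502.3,-75,164])
for n,f in(("side",p),("top",q)):
  for k in("knob_top","pointer_tip","clip_mark"):
    for d in viewer.pinpoint(k,f)[:4]:
        X=onplane(f,d["location"],211 if k=="knob_top" else 166)-A
        if abs(X[0])<80 and abs(X[1])<80: print(n,k,np.round(d["location"],1),round(d["score"],2),np.round(X),np.degrees(np.arctan2(X[1],X[0])))
```

```text
side knob_top [308.  136.7] 0.7 [ 8. -0. 47.] -0.5649894006085968
side pointer_tip [301.1 157.1] 0.77 [30. 33.  2.] 48.32203123227415
top knob_top [445.  203.5] 0.82 [ 5.  5. 47.] 44.75909867231143
top pointer_tip [435.1 194.5] 0.77 [30. 11.  2.] 19.46999807184745
```

View pics/c8.png

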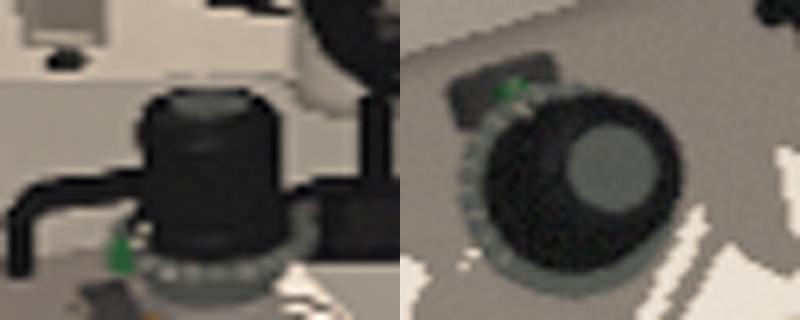

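Orange is hidden, so the knob sits home. In the crop the pointer (528,105) stands within about 4° of the clip (512,88). The arm is clear, so I hand in.

```bash
python3 -c "
from workcell import env
print(env.job_done())"
```

```text
the job is handed in; nothing more can be done
None
```

I lifted the regulator knob, turned it about 52° clockwise to the green clip and lowered it into the notch there. It sits fully home, with the pointer about 4° from the clip by the camera. I felt no more than about 3 N of vertical force as it went down, and the job is handed in.

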